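# Bleed the microscope's air table through its tilted nipple

### The job

Let the air out of the microscope's anti-vibration platform: pick up the blue-handled bleed coupler, press it mouth first and squarely onto the leaning brass nipple of the grey vent block until the sprung valve pin snaps in, and keep it pressed fully home for at least two seconds. The valve springs back as soon as it is let go, so finish while still gripping the coupler and pushing it home. Leave the bottle, the slide box and the petri dish as they are.

Things in the scene. Friction and masses are not known exactly. Their poses are not given: they have to be found in the camera images.
- coupler: Loose bleed coupler, about 160 g, standing upright on the bench mouth down. Origin: centre of its open mouth (underside); z axis along it, away from the mouth. From the mouth up: round steel sleeve 30 mm in diameter, 40 mm long; blue square grip 26 x 26 mm (sides along its x and y axes) from 40 to 85 mm; brass silencer 16 mm in diameter from 85 to 97 mm. The bore in the mouth is 17 mm in diameter and 24 mm deep with a flat end.
- vent_block: Grey vent block bolted to the bench, foot 112 x 102 mm, body 45 mm high, with a small round gauge on its top and an aluminium boss 42 mm in diameter that leans 30 degrees from vertical towards the block's own -x side (roughly towards the robot). Origin: centre of its underside, on the bench.
- nipple: Brass nipple fixed on the end face of the boss, 14 mm in diameter, 26 mm long, its last 5.5 mm tapering to 8 mm at the tip. Origin: where the nipple's axis leaves the boss face (in the block's frame at x -10, y 0, z 85 mm); z axis out along the nipple, leaning 30 degrees from vertical. Fully home, the coupler's mouth is 2 mm above the boss face (its bore end rests on the nipple's tip), the two axes in line.
- valve_pin (a joint): Sprung 5 mm pin standing 10 mm out of the nipple's tip. Value in m: 0 = fully out, grows as it is pressed in, 0.010 = flush with the tip (coupler home). The bore end meets it with the mouth 12 mm above the boss face. It needs 5 N at first, about 13 N at 4 to 5 mm (more if the bore rubs), then snaps down to about 6 N at 10 mm; it always pushes the coupler back out when not held.
- reagent_bottle: Bystander: capped bottle 60 mm in diameter, 130 mm tall. Origin: centre of its underside.
- slide_box: Bystander: flat orange slide box 102 x 77 x 32 mm. Origin: centre of its underside.
- petri_dish: Bystander: closed petri dish 90 mm in diameter, 16 mm high. Origin: centre of its underside.

How it is judged:
By the outcome, as a careful person would: the job done as asked, in the order asked, and still so for the second after the job is handed in, while the arm keeps its last pose, push and grip.
It also fails if it takes over 48 s, if anything falls off the work surface, if the arm or the gripper's body presses on something with over 40 N, if the wrist force passes 120 N, or if a joint passes its speed limit or range.

### The arm

A 6-joint arm with a two-finger parallel gripper is mounted at the origin on the work surface. World frame = base frame: x ahead of the robot, y to its left, z up, the work surface at z = 0. Lengths are in m, angles in rad, forces in N, time in s.
With the tool pointing down it reaches from about 0.25 to 0.775 m from the base axis. Payload 4 kg.
Tool frame: the origin (TCP) lies midway between the tips of the shut fingers; the grasp point (between the pads) lies grip_point_offset behind it (grip_point_offset is the distance from the TCP to the grasp point, in m); z points along the fingers, y is the line along which they close (so a half turn about z gives the same grasp; the last joint's range is limited). The gripper opens to 94 mm and grips with 3 to 60 N. Pads are 16 mm wide; open, the fingers measure 119 mm over their backs; the gripper's body (75 mm by 177 mm) begins 78 mm behind the grasp point.
Start: joints at [-0.103, 0.087, 1.371, -0, 1.684, -0.103], TCP at [0.55, -0, 0.18] pointing down, gripper open.
Joint ranges: [-3.1, 3.1], [-0.76, 2.03], [0.27, 2.55], [-1.08, 4.22], [0.17, 2.65], [-2.57, 2.57]. Speed limits (rad/s): [2.79, 2.79, 3.14, 3.14, 3.14, 3.14].

### API

Orientations are given as [roll, pitch, yaw] about the fixed x, y, z axes, in that order (R = Rz(yaw) Ry(pitch) Rx(roll)).
In Python, from bench import * gives the robot as it stands. The module is installed in compiled form; this text tells all that it offers.
- The arm moves only by the tool apply_moves, never from a script. Its argument "commands" is a list of rows, each a list of 7 numbers: the turn, a rotation vector about the world's x, y, z in rad, then the shift along the world's x, y, z in m, then the opening in per cent of the stroke, from 0 (shut) to 100 (fully open). In form: [[ax, ay, az, x, y, z, jaw], ...]. A call has exactly 5 rows; each row is the pose to reach, as a shift and turn from the pose commanded when the call began; what a row does not reach only later rows make up. A row lasts 1/10 s, in which the tool goes at most 50 mm and 8.59 degrees, less where a joint would pass 70% of its speed; a pose out of reach is approached as far as the arm can. A call with a gripper value outside its range is refused whole. The fingers move at their own pace and stop on an object; the grip force is fixed at half the most. Time passes only in rows, so rows that repeat a pose let the fingers close, or fill a call up. It gives the time, the measured TCP pose, the force, the opening and the grip force at its end, in the units of the state.
- get_obs(): the state, without advancing time (a new reading comes with each control period).
- snapshot(name): name is "scene" or "side" or "wrist"; returns a dict with "pixels" (384x512x3 uint8, red, green, blue), "vertical_fov" (degrees; the focal length in pixels is half the picture's height over the tangent of half this angle, whatever the lens; pixels are square), "cx", "cy" (the principal point, pixels), "rvec" (rotation vector, rad) and "tvec" (3), from world to camera coordinates, as OpenCV has them. Camera axes: x right, y down, z forward; pixel columns grow to the right and rows downward; lengths in m; the calibration is good to about 2 mm. A picture is of the moment at which its call begins. There is no depth.
- close_job(): hands the job in; it is judged then, once.
Trained networks look in the newest picture that a camera, given by its name, has taken for a name from the list of things; names that differ only in an ending like _2 or _b are one class to them, and where a whole thing is asked for, a point or a joint stands for the part that bears it (a point fixed in the world has none). Each returns a list of dicts, best first, with "score" (0 to 1); they miss things now and then, are a little off and sometimes report something else, mostly with a low value. They report only what shows in the picture. A call takes as long as a camera call.
- masks_of(camera, query): "mask" (384x512 bool, what is visible of it) and "extent" ([left, top, right, bottom] in pixels, round what is visible of it).
- place_of(camera, query): "pixel" ([column, row] in pixels: a listed point, or the origin of a listed thing).
The state is a dict: "time": time; "joint_positions": joint angles; "qvel": joint speeds; "joint_torque": joint torques, N m; "tool_pos": TCP position; "ee_rot": TCP orientation; "wrist_force": force on the tool from outside, world axes, zero at the start; "wrist_torque": the same for the moment, N m; "width": finger opening in m; "finger_force": force on a finger pad.
Only numpy, scipy, OpenCV 4.12 (cv2) and the standard library are available. Lean on these libraries where they do the work, as an engineer would, in place of code of your own. Each camera call takes 0.05 s, during which the arm holds its last target. There are 200 camera calls.

## Working session

There is one attempt and no reset: what is moved stays moved. The work goes in short steps, Python scripts to look and compute and a tool call to move; the robot and the scene stay as the last step left them, time stands still between calls to the robot, and variables do not carry over. Pictures are saved under pics/ and viewed, at most 10 in all, crops included, and the job is handed in when it is done.

Besides the shell and the picture viewer there is one more tool, called after ">>>" as name([rows], argument=value, ...), one row to a line, values as JSON. apply_moves: Moves the arm, as the interface text tells. Its arguments: {"type":"object","properties":{"commands":{"type":"array"}},"required":["commands"]}

```bash
mkdir -p pics; cat > h.py <<'E'
from bench import *
import numpy as np, cv2
def cam(s):
    f=192/np.tan(np.radians(s["vertical_fov"])/2)
    K=np.array([[f,0,s["cx"]],[0,f,s["cy"]],[0,0,1]]);R=cv2.Rodrigues(np.array(s["rvec"],float))[0]
    return K,R,np.array(s["tvec"],float).ravel()
def ray(c,p):
    K,R,t=c; d=R.T@np.linalg.solve(K,[p[0],p[1],1]); return -R.T@t,d/np.linalg.norm(d)
def tri(cs,ps):
    A=0;b=0
    for c,p in zip(cs,ps):
        o,d=ray(c,p);M=np.eye(3)-np.outer(d,d);A=A+M;b=b+M@o
    x=np.linalg.solve(A,b)
    return x,[np.linalg.norm((np.eye(3)-np.outer(d,d))@(x-o)) for o,d in [ray(c,p) for c,p in zip(cs,ps)]]
def onz(c,p,z):
    o,d=ray(c,p);return o+d*(z-o[2])/d[2]
def proj(c,X):
    K,R,t=c;q=(K@(R@np.atleast_2d(X).T+t[:,None])).T;return q[:,:2]/q[:,2:]
E
python3 - <<'E'
from h import *
o=get_obs();print({k:np.round(v,3) for k,v in o.items()})
import bench;print([n for n in dir(bench) if 'grip' in n], )
try: print(grip_point_offset)
except Exception as e: print(e)
ims=[];C={}
for n in("scene","side","wrist"):
    s=snapshot(n);C[n]=cam(s);cv2.imwrite(f"pics/{n}0.png",s["pixels"][:,:,::-1]);ims.append(s["pixels"][:,:,::-1])
    print(n,"cam at",-C[n][1].T@C[n][2])
P={}
for q in("coupler","vent_block","nipple","reagent_bottle","slide_box","petri_dish"):
    for n in C:
        r=place_of(n,q)
        if r: P[q,n]=r[0]["pixel"];print(q,n,np.round(r[0]["pixel"],1),round(r[0]["score"],2),np.round(onz(C[n],r[0]["pixel"],0),3))
    k=[n for n in("scene","side") if (q,n) in P]
    if len(k)==2: print("  tri",tri([C[n] for n in k],[P[q,n] for n in k]))
cv2.imwrite("pics/a.png",cv2.resize(np.hstack(ims[:2]),(800,300)))
E
```

```text
{'time': np.float64(0.0), 'joint_positions': array([-0.103,  0.088,  1.372, -0.   ,  1.684, -0.103]), 'qvel': array([ 0.   ,  0.   , -0.   ,  0.001, -0.001, -0.001]), 'joint_torque': array([ 1.0000e-03, -3.4018e+01, -3.0242e+01,  7.2000e-02,  3.3000e-02,
       -0.0000e+00]), 'tool_pos': array([0.549, 0.   , 0.178]), 'ee_rot': array([-3.139, -0.   ,  1.571]), 'wrist_force': array([ 0.301,  0.07 , -0.623]), 'wrist_torque': array([-0.033, -0.053,  0.029]), 'finger_force': np.float64(0.0), 'width': np.float64(0.094)}
['grip_point_offset']
0.0188
scene cam at [1.19234473 0.10433061 0.75396031]
side cam at [0.5443987  0.8766722  0.81429227]
wrist cam at [0.55030782 0.07730016 0.38263   ]
coupler scene [330.7 227.5] 0.64 [0.549 0.203 0.   ]
vent_block scene [173.8 211. ] 0.62 [ 0.544 -0.236 -0.   ]
vent_block side [318.6 215. ] 0.73 [ 0.435 -0.003  0.   ]
vent_block wrist [255.7 307.1] 0.68 [ 0.544 -0.219  0.   ]
  tri (array([ 0.38088198, -0.3101176 , -0.23780501]), [np.float64(0.03914071580031003), np.float64(0.03914071580031014)])
nipple scene [169.8 189.7] 0.53 [ 0.461 -0.274  0.   ]
n
[... 383 characters left out ...]
.9] 0.63 [0.68  0.035 0.   ]
  tri (array([ 0.68421202,  0.03070517, -0.00414265]), [np.float64(0.0048161252991166794), np.float64(0.004816125299116793)])
slide_box scene [262.5 189.9] 0.84 [0.428 0.002 0.   ]
slide_box side [315.1 217.1] 0.94 [ 0.445  0.005 -0.   ]
slide_box wrist [173.5 175.9] 0.68 [ 0.431 -0.008  0.   ]
  tri (array([0.44217545, 0.00671206, 0.00744991]), [np.float64(0.00527611855759421), np.float64(0.005276118557594182)])
petri_dish scene [195.  262.9] 0.7 [ 0.707 -0.131  0.   ]
petri_dish side [218.8 181.6] 0.69 [ 0.705 -0.133  0.   ]
  tri (array([ 7.05557928e-01, -1.32274214e-01, -6.11590593e-04]), [np.float64(0.0009324489862730512), np.float64(0.0009324489862729636)])
```

View pics/scene0.png

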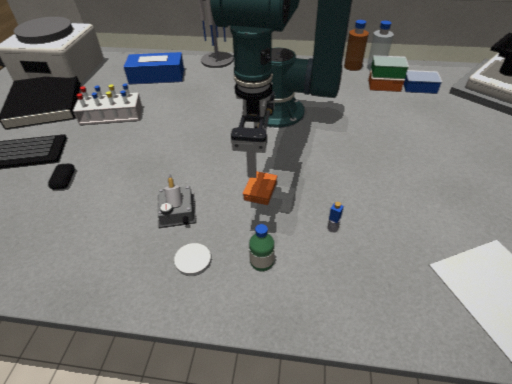

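View pics/side0.png

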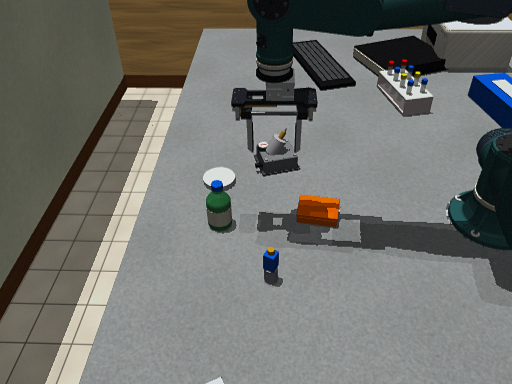

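The scene view shows the coupler at about (335,213), and the vent block at (175,205) with the nipple leaning towards the robot at (171,182). In the side view the coupler is at (271,265) and the nipple at (281,135). The network put the coupler near (0.55, 0.20). I'll bring the wrist camera over it.

>>> apply_moves([
  [0, 0, 0, 0, 0.04, 0.01, 100],
  [0, 0, 0, 0, 0.08, 0.02, 100],
  [0, 0, 0, 0, 0.11, 0.02, 100],
  [0, 0, 0, 0, 0.11, 0.02, 100],
  [0, 0, 0, 0, 0.11, 0.02, 100],
])

```text
time: 1.55
tool_pos: [0.5499, 0.1101, 0.1995]
ee_rot: [-3.141, 0.001, 1.572]
wrist_force: [0.5, -0.2, -0.2]
width: 0.0944
finger_force: 0.0
```

```bash
python3 - <<'E'
from h import *
s0=cv2.imread("pics/wrist0.png")
o=get_obs();print(np.round(o["tool_pos"],4),np.round(o["ee_rot"],4))
C={}
for n in("scene","side","wrist"):
    s=snapshot(n);C[n]=cam(s);im=s["pixels"][:,:,::-1].copy();cv2.imwrite(f"pics/{n}1.png",im)
    for r in place_of(n,"coupler")[:2]: print(n,np.round(r["pixel"],1),round(r["score"],2),onz(C[n],r["pixel"],0).round(4))
    for r in masks_of(n,"coupler")[:1]: 
        print(n,"ext",np.round(r["extent"],1),round(r["score"],2)); np.save(f"m_{n}.npy",r["mask"])
np.save("cw1.npy",np.array([C["wrist"][1],]),)
print(C["wrist"])
E
```

```text
[0.5499 0.1101 0.1995] [-3.1414e+00  8.0000e-04  1.5721e+00]
scene [332.2 226.5] 0.66 [0.5453 0.2069 0.    ]
scene ext [329.6 200.3 343.3 229.9] 0.9
side [268.9 276.3] 0.57 [0.5578 0.2002 0.    ]
side ext [260.4 245.1 278.9 285.3] 0.66
wrist [265.   94.3] 0.73 [0.5582 0.2094 0.    ]
wrist ext [250.1  73.3 279.4 113.1] 0.87
(array([[284.05956436,   0.        , 259.09208455],
       [  0.        , 284.05956436, 189.14196434],
       [  0.        ,   0.        ,   1.        ]]), array([[ 0.99999816, -0.00145432, -0.00124866],
       [-0.00107664, -0.96511233,  0.26183398],
       [-0.00158589, -0.26183215, -0.96511212]]), array([-0.54989267,  0.07470146,  0.43910298]))
```

View pics/wrist1.png

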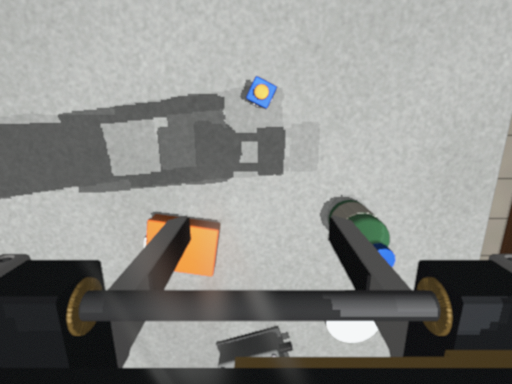

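The wrist view shows the blue grip at (262,92), turned about 25° in the picture. I'll fit position and yaw to the blue pixels in all three views.

```bash
cat >> h.py <<'E'
def blue(im,ext,pad=4):
    h=cv2.cvtColor(im,cv2.COLOR_BGR2HSV);m=(cv2.inRange(h,(105,120,40),(130,255,255))>0)
    k=np.zeros_like(m);l,t,r,b=[int(v) for v in ext];k[t-pad:b+pad,l-pad:r+pad]=1
    return m&k
def hull(c,X,S=4):
    m=np.zeros((384*S,512*S),np.uint8);p=cv2.convexHull(((proj(c,X)+.5)*S).astype(np.float32))
    cv2.fillConvexPoly(m,np.round(p).astype(np.int32),1)
    return cv2.resize(m.astype(np.float32),(512,384),interpolation=cv2.INTER_AREA)
E
python3 - <<'E'
from h import *
from scipy.optimize import minimize
ext={"scene":[329.6,200.3,343.3,229.9],"side":[260.4,245.1,278.9,285.3],"wrist":[250,73,279,113]}
C={n:cam(snapshot(n)) for n in ext}
M={n:blue(cv2.imread(f"pics/{n}1.png"),ext[n]) for n in ext}
print({n:int(M[n].sum()) for n in M})
B=np.array([[a,b,z] for a in(-.013,.013) for b in(-.013,.013) for z in(.04,.085)])
def cost(p,ns):
    c,s=np.cos(p[2]),np.sin(p[2]);X=B@np.array([[c,-s,0],[s,c,0],[0,0,1]]).T+[p[0]/100,p[1]/100,0]
    return sum(np.abs(hull(C[n],X)-M[n]).sum()/M[n].sum() for n in ns)
for ns in(["wrist"],["scene","side"],["scene","side","wrist"]):
    best=min((minimize(cost,[55.5,20.5,y],args=(ns,),method="Nelder-Mead",options=dict(initial_simplex=[[55.5,20.5,y],[56.2,20.5,y],[55.5,21.2,y],[55.5,20.5,y+.3]])) for y in np.arange(0,1.57,.26)),key=lambda r:r.fun)
    print(ns,best.x[:2]/100,best.x[2]%(np.pi/2),best.fun)
E
```

```text
{'scene': 156, 'side': 272, 'wrist': 373}
['wrist'] [0.55189053 0.207801  ] 1.0869679566056738 0.7506702412868632
['scene', 'side'] [0.55455102 0.20569501] 1.331812842871587 0.7584193533182504
['scene', 'side', 'wrist'] [0.55222287 0.20758799] 1.171095040780028 1.7189375892138665
```

```bash
python3 - <<'E'
from h import *
from scipy.optimize import minimize
ext={"scene":[329.6,200.3,343.3,229.9],"side":[260.4,245.1,278.9,285.3],"wrist":[250,73,279,113]}
C={n:cam(snapshot(n)) for n in ext}
M={}
for n in ext:
    im=cv2.imread(f"pics/{n}1.png").astype(int);b,g,r=im[...,0],im[...,1],im[...,2]
    m=(b>1.6*r+15)&(b>1.3*g+10);k=np.zeros_like(m);l,t,rr,bb=[int(v) for v in ext[n]];k[t-4:bb+4,l-4:rr+4]=1;m&=k
    cc,lab,st,_=cv2.connectedComponentsWithStats(m.astype(np.uint8));m=lab==1+st[1:,4].argmax()
    ys,xs=np.nonzero(m);h=cv2.convexHull(np.c_[xs,ys].astype(np.int32));f=np.zeros(m.shape,np.uint8);cv2.fillConvexPoly(f,h,1);M[n]=f
    print(n,m.sum(),f.sum(),cv2.minAreaRect(h))
B=np.array([[a,b,z] for a in(-.013,.013) for b in(-.013,.013) for z in(.04,.085)])
def cost(p,ns):
    c,s=np.cos(p[2]),np.sin(p[2]);X=B@np.array([[c,-s,0],[s,c,0],[0,0,1]]).T+[p[0]/100,p[1]/100,0]
    return sum(np.abs(hull(C[n],X)-M[n]).sum()/M[n].sum() for n in ns)
for ns in(["wrist"],["scene","side"],["scene","side","wrist"]):
    best=min((minimize(cost,[55.5,20.5,y],args=(ns,),method="Nelder-Mead",options=dict(initial_simplex=[[55.5,20.5,y],[56.2,20.5,y],[55.5,21.2,y],[55.5,20.5,y+.3]])) for y in np.arange(0,1.57,.26)),key=lambda r:r.fun)
    print(ns,best.x[:2]/100,best.x[2]%(np.pi/2),best.fun)
im=cv2.imread("pics/wrist1.png")[60:125,225:300];cv2.imwrite("pics/c1.png",cv2.resize(im,None,fx=8,fy=8,interpolation=0))
E
```

```text
scene 154 188 ((334.73583984375, 212.42454528808594), (11.538286209106445, 17.71950912475586), 15.945395469665527)
side 268 318 ((270.5, 261.0), (22.0, 15.0), 90.0)
wrist 392 626 ((261.0000305175781, 92.0), (24.149532318115234, 25.043960571289062), 26.56505012512207)
['wrist'] [0.5519612  0.20831393] 1.1012362856897457 0.06689297124600639
['scene', 'side'] [0.55473529 0.20603701] 1.2944509265920354 0.3728401411748963
['scene', 'side', 'wrist'] [0.55269387 0.20758339] 1.174256282603745 0.62570734543184
```

View pics/c1.png

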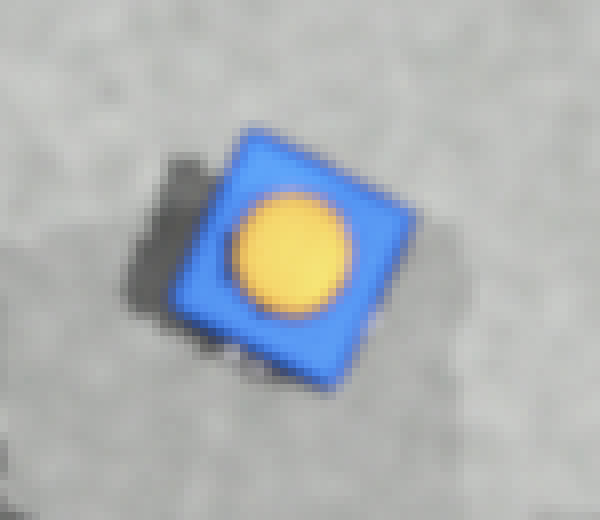

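The wrist fit is tight: coupler at (0.5525, 0.2078), faces at -27°, and the crop agrees. I'll align over it, then descend.

>>> apply_moves([
  [0, 0, -0.12, 0.0, 0.025, -0.01, 100],
  [0, 0, -0.24, 0.002, 0.05, -0.03, 100],
  [0, 0, -0.36, 0.0025, 0.08, -0.05, 100],
  [0, 0, -0.47, 0.0025, 0.0975, -0.06, 100],
  [0, 0, -0.47, 0.0025, 0.0975, -0.08, 100],
])

```text
time: 2.8
tool_pos: [0.5529, 0.2102, 0.1201]
ee_rot: [3.14, -0.002, 1.102]
wrist_force: [0.7, 0.5, -0.2]
width: 0.0939
finger_force: 0.0
```

>>> apply_moves([
  [0, 0, 0, 0, 0, -0.03, 100],
  [0, 0, 0, 0, 0, -0.06, 100],
  [0, 0, 0, 0, 0, -0.075, 100],
  [0, 0, 0, 0, 0, -0.075, 100],
  [0, 0, 0, 0, 0, -0.075, 70],
])

```text
time: 3.3
tool_pos: [0.5531, 0.2077, 0.0456]
ee_rot: [3.141, -0.001, 1.101]
wrist_force: [0.5, 0.4, -0.0]
width: 0.0891
finger_force: 0.0
```

>>> apply_moves([
  [0, 0, 0, 0, 0, 0, 0],
  [0, 0, 0, 0, 0, 0, 0],
  [0, 0, 0, 0, 0, 0, 0],
  [0, 0, 0, 0, 0, 0, 0],
  [0, 0, 0, 0, 0, 0, 0],
])

```text
time: 3.8
tool_pos: [0.5527, 0.2075, 0.045]
ee_rot: [3.141, -0.0, 1.101]
wrist_force: [-0.3, 0.3, 0.6]
width: 0.049
finger_force: 0.0
```

>>> apply_moves([
  [0, 0, 0, 0, 0, 0, 0],
  [0, 0, 0, 0, 0, 0, 0],
  [0, 0, 0, 0, 0, 0, 0],
  [0, 0, 0, 0, 0, 0, 0],
  [0, 0, 0, 0, 0, 0, 0],
])

```text
time: 4.3
tool_pos: [0.5525, 0.2074, 0.0446]
ee_rot: [3.141, 0.0, 1.101]
wrist_force: [0.2, -0.1, 0.6]
width: 0.0253
finger_force: 29.9
```

>>> apply_moves([
  [0, 0, 0, 0, 0, 0, 0],
  [0, 0, 0, 0, 0, 0.03, 0],
  [0, 0, 0, 0, 0, 0.08, 0],
  [0, 0, 0, 0, 0, 0.13, 0],
  [0, 0, 0, 0, 0, 0.15, 0],
])

```text
time: 4.8
tool_pos: [0.5544, 0.2081, 0.2007]
ee_rot: [3.135, -0.006, 1.101]
wrist_force: [1.3, 0.1, -1.9]
width: 0.0255
finger_force: 29.9
```

The grip holds. Next is a wrist camera look at the vent block from above.

>>> apply_moves([
  [0, 0, 0.1, 0, -0.04, 0.02, 0],
  [0, 0, 0.2, 0, -0.085, 0.04, 0],
  [0, 0, 0.3, 0, -0.13, 0.05, 0],
  [0, 0, 0.4, 0, -0.175, 0.05, 0],
  [0, 0, 0.47, 0, -0.22, 0.05, 0],
])

```text
time: 5.3
tool_pos: [0.5522, -0.0141, 0.2448]
ee_rot: [3.141, -0.0, 1.575]
wrist_force: [1.3, -1.1, -1.8]
width: 0.0257
finger_force: 30.0
```

>>> apply_moves([
  [0, 0, 0, 0, -0.045, 0, 0],
  [0, 0, 0, 0, -0.09, 0, 0],
  [0, 0, 0, 0, -0.135, 0, 0],
  [0, 0, 0, 0, -0.18, 0, 0],
  [0, 0, 0, 0, -0.225, 0, 0],
])

```text
time: 5.8
tool_pos: [0.552, -0.2391, 0.2439]
ee_rot: [-3.141, -0.001, 1.571]
wrist_force: [0.6, 0.2, -2.0]
width: 0.0255
finger_force: 30.0
```

>>> apply_moves([
  [0, 0, 0, 0, -0.04, 0, 0],
  [0, 0, 0, 0, -0.07, 0, 0],
  [0, 0, 0, 0, -0.07, 0, 0],
  [0, 0, 0, 0, -0.07, 0, 0],
  [0, 0, 0, 0, -0.07, 0, 0],
])

```text
time: 6.3
tool_pos: [0.5526, -0.3063, 0.2445]
ee_rot: [-3.141, -0.001, 1.572]
wrist_force: [0.1, 0.2, -1.6]
width: 0.0256
finger_force: 30.0
```

```bash
python3 - <<'E'
from h import *
import pickle
o=get_obs();print(np.round(o["tool_pos"],4),np.round(o["ee_rot"],4),o["width"])
C={}
for n in("scene","side","wrist"):
    s=snapshot(n);C[n]=cam(s);cv2.imwrite(f"pics/{n}2.png",s["pixels"][:,:,::-1])
    for q in("vent_block","nipple"):
        for r in place_of(n,q)[:1]: print(n,q,np.round(r["pixel"],1),round(r["score"],2))
pickle.dump(C,open("C2.pkl","wb"))
im=cv2.imread("pics/wrist2.png");cv2.imwrite("pics/w2.png",cv2.resize(im,(800,600),interpolation=cv2.INTER_CUBIC))
E
```

```text
[ 0.5526 -0.3063  0.2445] [-3.1413e+00 -1.0000e-03  1.5720e+00] 0.02564741171287162
scene vent_block [175.5 209.1] 0.7
scene nipple [170.4 188.3] 0.6
side vent_block [276.9 163.4] 0.95
side nipple [279.  137.2] 0.42
wrist nipple [243.9 113.5] 0.6
```

View pics/w2.png

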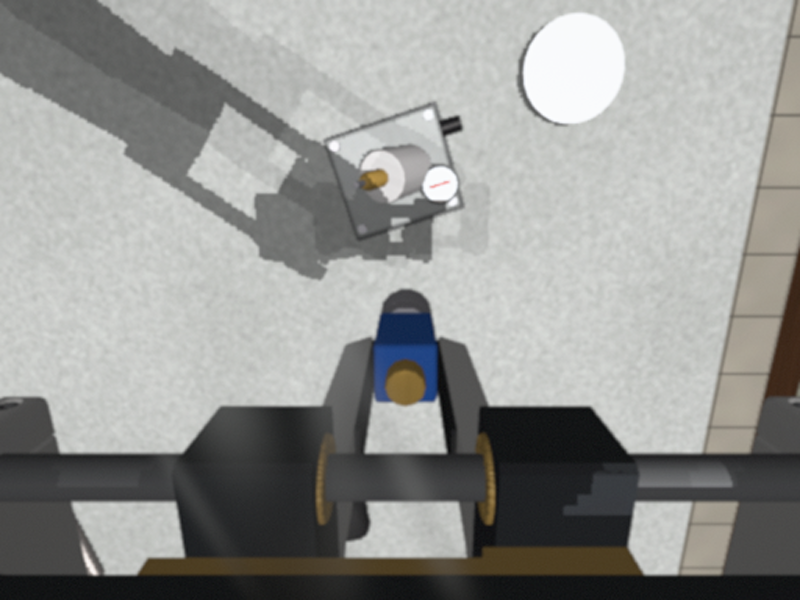

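The wrist view (at 1.5625x scale) shows the block corners at (327,142), (435,104), (462,207) and (358,238). The boss and brass nipple lean left and slightly down, with the tip at about (366,183). The coupler is in the jaws at (405,350). I'll fit the pose from the corners and the brass pixels.

```bash
cat > fitn.py <<'E'
from h import *
import pickle
from scipy.optimize import minimize
C=pickle.load(open("C2.pkl","rb"))
cor=np.array([[327,142],[435,104],[462,207],[358,238]])/1.5625
for z in(0,.01,.02,.045):
    X=np.array([onz(C["wrist"],p,z) for p in cor]);e=np.diff(np.r_[X,X[:1]],axis=0)[:,:2]
    print(z,X.mean(0).round(4),np.linalg.norm(e,axis=1).round(4),np.degrees([np.arctan2(*e[0][::-1]),np.arctan2(*(-e[2])[::-1]),np.arctan2(e[1][0],-e[1][1]),np.arctan2(-e[3][0],e[3][1])]).round(1))
seed=np.array([.5415,-.2327,.085])
M={}
for n in C:
    im=cv2.imread(f"pics/{n}2.png");h=cv2.cvtColor(im,cv2.COLOR_BGR2HSV)
    m=(h[...,0]>8)&(h[...,0]<32)&(h[...,1]>110)&(h[...,2]>50)
    c=proj(C[n],seed)[0];k=np.zeros_like(m);k[int(c[1])-25:int(c[1])+15,int(c[0])-25:int(c[0])+20]=1;M[n]=(m&k).astype(np.uint8)
    ys,xs=np.nonzero(M[n]);print(n,c.round(1),M[n].sum(),xs.min(),xs.max(),ys.min(),ys.max())
t=np.linspace(0,2*np.pi,24)
B=np.concatenate([np.c_[r*np.cos(t),r*np.sin(t),z+0*t] for r,z in((.007,0),(.007,.0205),(.004,.026))])
def cost(p,ns):
    n,psi=None,p[2];a=np.radians(-30)
    R=cv2.Rodrigues(np.array([0,0,psi]))[0]@cv2.Rodrigues(np.array([0,a,0]))[0]
    X=B@R.T+[p[0]/100,p[1]/100,.085]
    return sum(np.abs(hull(C[k],X)-M[k]).sum()/M[k].sum() for k in ns)
for ns in(["wrist"],["scene","side"],["scene","side","wrist"]):
    r=min((minimize(cost,[54.1,-23.3,y],args=(ns,),method="Nelder-Mead",options=dict(initial_simplex=[[54.1,-23.3,y],[54.7,-23.3,y],[54.1,-22.7,y],[54.1,-23.3,y+.15]])) for y in(.15,.3,.45)),key=lambda r:r.fun)
    print(ns,r.x[:2]/100,np.degrees(r.x[2]),r.fun)
E
python3 fitn.py
```

```text
0 [ 0.5435 -0.2286 -0.    ] [0.1083 0.0992 0.1088 0.096 ] [18.3 16.6 16.8 16.5]
0.01 [ 0.5437 -0.2286  0.01  ] [0.1059 0.097  0.1063 0.0939] [18.3 16.6 16.8 16.5]
0.02 [ 0.544  -0.2286  0.02  ] [0.1035 0.0948 0.1039 0.0917] [18.3 16.6 16.8 16.5]
0.045 [ 0.5445 -0.2286  0.045 ] [0.0975 0.0893 0.0979 0.0864] [18.3 16.6 16.8 16.5]
scene [169.7 189.1] 37 168 173 178 186
side [278.1 137. ] 34 279 285 130 138
wrist [250.  114.9] 140 231 247 109 120
['wrist'] [ 0.53326045 -0.23004867] 17.488770245709773 0.496875
['scene', 'side'] [ 0.5353644  -0.23086127] 12.253463234589086 1.0095886327503973
['scene', 'side', 'wrist'] [ 0.53487005 -0.23091536] 13.762335635398758 1.5529979559391323
```

Corners, brass fit and networks agree: nipple origin about (0.534, -0.231, 0.085), with the block turned +17°. I'll tilt and go to 80 mm above the boss along its axis.

>>> apply_moves([
  [0.038, -0.125, 0, -0.02, 0.005, 0, 0],
  [0.076, -0.25, 0, -0.04, 0.015, -0.01, 0],
  [0.115, -0.375, 0, -0.06, 0.03, -0.02, 0],
  [0.153, -0.5, 0, -0.078, 0.045, -0.04, 0],
  [0.153, -0.5, 0, -0.078, 0.058, -0.052, 0],
])

```text
time: 7.25
tool_pos: [0.4662, -0.2473, 0.1832]
ee_rot: [2.648, -0.158, 1.599]
wrist_force: [0.2, 0.3, -3.2]
width: 0.0258
finger_force: 30.0
```

>>> apply_moves([
  [0, 0, 0, 0, 0, 0, 0],
  [0, 0, 0, 0.007, 0.002, -0.013, 0],
  [0, 0, 0, 0.014, 0.004, -0.026, 0],
  [0, 0, 0, 0.014, 0.004, -0.026, 0],
  [0, 0, 0, 0.014, 0.004, -0.026, 0],
])

```text
time: 7.75
tool_pos: [0.4898, -0.2462, 0.1686]
ee_rot: [2.636, -0.144, 1.611]
wrist_force: [0.9, -0.3, -1.0]
width: 0.0257
finger_force: 30.0
```

```bash
cat > look.py <<'E'
from h import *
import pickle,sys
k=sys.argv[1]
o=get_obs();p=np.array(o["tool_pos"]);e=o["ee_rot"]
from scipy.spatial.transform import Rotation as Ro
R=Ro.from_euler("xyz",e).as_matrix();N=np.array([.534,-.231,.085]);a=np.radians(17)
n=np.array([-.5*np.cos(a),-.5*np.sin(a),.866])
print("tcp",p.round(4),"-toolz",(-R[:,2]).round(3),"n",n.round(3),"toolx",R[:,0].round(3));m=p+.045*R[:,2]
d=m-N;print("height",(d@n).round(4),"lateral",(d-(d@n)*n).round(4))
ims=[];C={}
for c,w in(("wrist",None),("side",None),("scene",None)):
    s=snapshot(c);C[c]=cam(s);im=s["pixels"][:,:,::-1].copy();cv2.imwrite(f"pics/{c}{k}.png",im)
    q=proj(C[c],N+.04*n)[0];h=40 if c!="wrist" else 90
    x=int(np.clip(q[0],h,512-h));y=int(np.clip(q[1],h,384-h));im=im[y-h:y+h,x-h:x+h]
    ims.append(cv2.resize(im,(400,400) if c=="wrist" else (200,200),interpolation=cv2.INTER_CUBIC));print(c,"crop origin",x-h,y-h)
    print(" model nipple base/tip/pin/axis60",proj(C[c],[N,N+.026*n,N+.036*n]).round(1).tolist(),"mouth,top97",proj(C[c],[m,m-.097*R[:,2]]).round(1).tolist())
pickle.dump(C,open(f"C{k}.pkl","wb"))
cv2.imwrite(f"pics/l{k}.png",np.hstack([ims[0],np.vstack(ims[1:])]))
E
python3 look.py 3
```

```text
tcp [ 0.4898 -0.2462  0.1686] -toolz [-0.479 -0.145  0.866] n [-0.478 -0.146  0.866] toolx [-0.039  0.989  0.144]
height 0.0508 lateral [ 0.0016 -0.0012  0.0007]
wrist crop origin 167 104
 model nipple base/tip/pin/axis60 [[257.9, 184.4], [257.7, 190.8], [257.7, 193.6]] mouth,top97 [[259.6, 199.3], [259.7, 248.3]]
side crop origin 247 85
 model nipple base/tip/pin/axis60 [[280.7, 137.3], [285.3, 129.9], [287.1, 127.0]] mouth,top97 [[289.1, 122.2], [307.3, 92.8]]
scene crop origin 128 132
 model nipple base/tip/pin/axis60 [[171.1, 187.2], [169.6, 177.8], [169.0, 174.1]] mouth,top97 [[167.5, 168.9], [161.5, 131.9]]
```

View pics/l3.png

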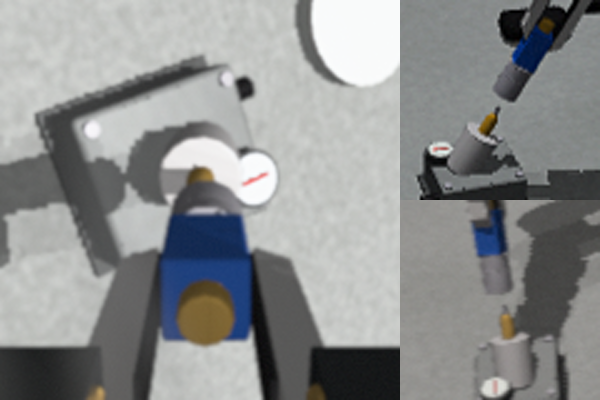

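The three views show the coupler nearly in line with the nipple. In the wrist crop the sleeve is centred at about x=204 and the boss face at 201. In the side and scene crops the axes almost coincide. I'll quantify the residuals by comparing centroids with the model.

```bash
cat > res.py <<'E'
from h import *
import pickle,sys
from scipy.spatial.transform import Rotation as Ro
k=sys.argv[1];C=pickle.load(open(f"C{k}.pkl","rb"))
o=get_obs();R=Ro.from_euler("xyz",o["ee_rot"]).as_matrix();m=np.array(o["tool_pos"])+.045*R[:,2]
N=np.array([.534,-.231,.085]);a=np.radians(17);Rn=cv2.Rodrigues(np.array([0,0,a]))[0]@cv2.Rodrigues(np.array([0,-np.pi/6,0]))[0]
t=np.linspace(0,2*np.pi,24)
NB=np.concatenate([np.c_[r*np.cos(t),r*np.sin(t),z+0*t] for r,z in((.007,0),(.007,.0205),(.004,.026))])@Rn.T+N
def cen(mask): 
    ys,xs=np.nonzero(mask>.5);w=mask[ys,xs];return np.array([xs.mean(),ys.mean()]),len(xs)
Rc=np.c_[R[:,1],R[:,0],-R[:,2]]
for c in("side","scene"):
    im=cv2.imread(f"pics/{c}{k}.png");h=cv2.cvtColor(im,cv2.COLOR_BGR2HSV).astype(int)
    br=(h[...,0]>8)&(h[...,0]<32)&(h[...,1]>90)&(h[...,2]>50)
    mod=hull(C[c],NB);near=cv2.dilate((mod>0).astype(np.uint8),np.ones((9,9)))>0
    a1,n1=cen((br&near).astype(float));a2,n2=cen(mod);print(c,"nipple obs-model",(a1-a2).round(2),n1,n2)
    im=im.astype(int);bl=(im[...,0]>1.6*im[...,2]+15)&(im[...,0]>1.3*im[...,1]+10)
    X=np.array([[x,y,z] for x in(-.013,.013) for y in(-.013,.013) for z in(.04,.085)])@Rc.T+m
    mod=hull(C[c],X);near=cv2.dilate((mod>0).astype(np.uint8),np.ones((9,9)))>0
    a1,n1=cen((bl&near).astype(float));a2,n2=cen(mod);print(c,"grip obs-model",(a1-a2).round(2),n1,n2)
    print("  px per 10mm along toolx,tooly:",((proj(C[c],[m+.01*R[:,0],m+.01*R[:,1]])-proj(C[c],[m]))).round(1).tolist())
E
python3 res.py 3
```

```text
side nipple obs-model [-1.01 -0.25] 34 48
side grip obs-model [-1.55  0.71] 175 218
  px per 10mm along toolx,tooly: [[0.2, 1.4], [-3.1, -1.6]]
scene nipple obs-model [ 0.16 -0.78] 40 52
scene grip obs-model [0.14 1.08] 144 253
  px per 10mm along toolx,tooly: [[3.5, -0.2], [-1.5, 0.8]]
```

Relative error is within about 1.5 mm, and the taper will take up the rest. I'll correct the measured lateral offset and advance, watching the force.

>>> apply_moves([
  [0, 0, 0, -0.0015, 0.001, -0.0005, 0],
  [0, 0, 0, 0.002, 0.002, -0.007, 0],
  [0, 0, 0, 0.0055, 0.003, -0.013, 0],
  [0, 0, 0, 0.0085, 0.004, -0.0185, 0],
  [0, 0, 0, 0.0085, 0.004, -0.0185, 0],
])

```text
time: 8.4
tool_pos: [0.4967, -0.2406, 0.1464]
ee_rot: [2.64, -0.149, 1.609]
wrist_force: [0.5, 0.3, -2.4]
width: 0.0255
finger_force: 30.0
```

```bash
python3 look.py 4; python3 res.py 4|grep -v px
```

```text
tcp [ 0.4967 -0.2406  0.1464] -toolz [-0.476 -0.148  0.867] n [-0.478 -0.146  0.866] toolx [-0.038  0.988  0.148]
height 0.0274 lateral [-0.0028  0.0011 -0.0013]
wrist crop origin 173 114
 model nipple base/tip/pin/axis60 [[262.7, 192.3], [263.0, 199.9], [263.1, 203.3]] mouth,top97 [[259.6, 199.3], [259.7, 248.3]]
side crop origin 247 85
 model nipple base/tip/pin/axis60 [[280.7, 137.3], [285.3, 129.9], [287.1, 127.0]] mouth,top97 [[286.5, 130.1], [304.3, 101.1]]
scene crop origin 128 132
 model nipple base/tip/pin/axis60 [[171.1, 187.2], [169.6, 177.8], [169.0, 174.1]] mouth,top97 [[170.4, 177.0], [164.4, 140.7]]
side nipple obs-model [-1.37  0.36] 30 48
side grip obs-model [-1.4   1.29] 171 216
scene nipple obs-model [ 0.2  -0.62] 38 52
scene grip obs-model [0.43 1.05] 137 245
```

View pics/l4.png

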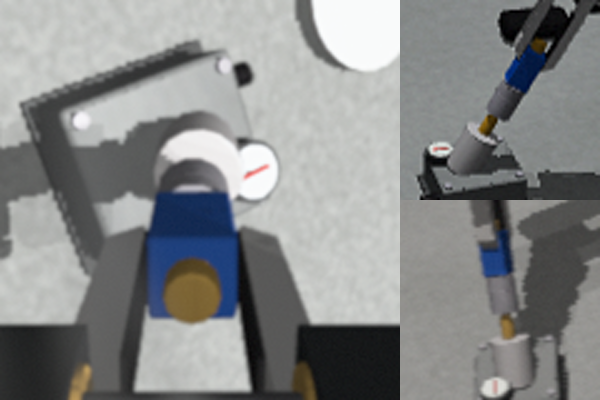

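In the side and scene crops the mouth is just over the nipple tip. In the wrist crop the sleeve (centre x≈195) is about 1.4 mm left of the boss centre (199). I'll correct that and go on.

>>> apply_moves([
  [0, 0, 0, 0.0013, -0.0005, 0.0005, 0],
  [0, 0, 0, 0.003, 0, -0.003, 0],
  [0, 0, 0, 0.005, 0.0005, -0.006, 0],
  [0, 0, 0, 0.007, 0.001, -0.0095, 0],
  [0, 0, 0, 0.007, 0.001, -0.0095, 0],
])

```text
time: 9.05
tool_pos: [0.5039, -0.24, 0.1377]
ee_rot: [2.639, -0.148, 1.609]
wrist_force: [0.4, -0.1, -2.0]
width: 0.0257
finger_force: 30.0
```

```bash
python3 look.py 5; python3 res.py 5|grep -v px; python3 -c "
from h import *
o=get_obs();print(o['wrist_force'],o['wrist_torque'])"
```

```text
tcp [ 0.5039 -0.24    0.1377] -toolz [-0.477 -0.147  0.867] n [-0.478 -0.146  0.866] toolx [-0.038  0.988  0.147]
height 0.0164 lateral [-0.0008  0.     -0.0005]
wrist crop origin 170 117
 model nipple base/tip/pin/axis60 [[260.6, 194.4], [260.7, 202.5], [260.7, 206.1]] mouth,top97 [[259.6, 199.3], [259.7, 248.3]]
side crop origin 247 85
 model nipple base/tip/pin/axis60 [[280.7, 137.3], [285.3, 129.9], [287.1, 127.0]] mouth,top97 [[283.9, 132.8], [301.6, 104.0]]
scene crop origin 128 132
 model nipple base/tip/pin/axis60 [[171.1, 187.2], [169.6, 177.8], [169.0, 174.1]] mouth,top97 [[170.3, 181.2], [164.4, 145.1]]
side nipple obs-model [-2.21  1.9 ] 16 48
side grip obs-model [-1.26  0.95] 169 212
scene nipple obs-model [0.45 1.42] 22 52
scene grip obs-model [0.29 1.38] 139 249
[-0.69392278 -0.47195759 -1.85576777] [-0.15005746  0.47079683  0.01830625]
```

The bore is on the nipple with no side load (about 16 mm above the boss). Pressing on.

>>> apply_moves([
  [0, 0, 0, 0.001, 0.0003, -0.002, 0],
  [0, 0, 0, 0.002, 0.0006, -0.004, 0],
  [0, 0, 0, 0.0035, 0.001, -0.006, 0],
  [0, 0, 0, 0.0045, 0.0014, -0.008, 0],
  [0, 0, 0, 0.0055, 0.0017, -0.01, 0],
])

```text
time: 9.7
tool_pos: [0.5091, -0.2395, 0.1302]
ee_rot: [2.638, -0.145, 1.609]
wrist_force: [-10.0, -0.1, 8.1]
width: 0.0258
finger_force: 30.0
```

>>> apply_moves([
  [0, 0, 0, 0.0004, 0.0001, -0.0008, 0],
  [0, 0, 0, 0.0008, 0.0002, -0.0015, 0],
  [0, 0, 0, 0.001, 0.0003, -0.0018, 0],
  [0, 0, 0, 0.001, 0.0003, -0.0018, 0],
  [0, 0, 0, 0.001, 0.0003, -0.0018, 0],
])

```text
time: 10.2
tool_pos: [0.51, -0.2391, 0.1286]
ee_rot: [2.638, -0.145, 1.609]
wrist_force: [-8.0, 0.1, 6.7]
width: 0.0257
finger_force: 30.0
```

```bash
cat > st.py <<'E'
from h import *
from scipy.spatial.transform import Rotation as Ro
o=get_obs();R=Ro.from_euler("xyz",o["ee_rot"]).as_matrix();n=-R[:,2]
d=np.array(o["tool_pos"])-.045*n-[.534,-.231,.085]
f=np.array(o["wrist_force"]);print("h",(d@n).round(4),"lat",(d-(d@n)*n).round(4),"F axial",(f@n).round(1),"toolxy",(R.T@f)[:2].round(1),"T",(R.T@o["wrist_torque"]).round(2),"n",n.round(3))
E
python3 st.py
```

```text
h 0.0054 lat [ 0.0001 -0.0008 -0.0001] F axial 9.6 toolxy [ 1.3 -3.8] T [ 1.21  0.2  -0.  ] n [-0.477 -0.145  0.867]
```

>>> apply_moves([
  [0, 0, 0, 0.0003, 0.0002, -0.0012, 0],
  [0, 0, 0, 0.0008, 0.0003, -0.0023, 0],
  [0, 0, 0, 0.0013, 0.0005, -0.0034, 0],
  [0, 0, 0, 0.0019, 0.0007, -0.0045, 0],
  [0, 0, 0, 0.0019, 0.0007, -0.0045, 0],
])

```text
time: 10.7
tool_pos: [0.5118, -0.2388, 0.1254]
ee_rot: [2.638, -0.143, 1.61]
wrist_force: [-14.3, -0.5, 11.9]
width: 0.0259
finger_force: 30.0
```

```bash
python3 st.py
```

```text
h 0.0018 lat [ 0.0001 -0.001  -0.0001] F axial 17.3 toolxy [ 1.8 -6.9] T [1.68 0.53 0.05] n [-0.477 -0.144  0.867]
```

>>> apply_moves([
  [0, 0, 0, 0.0002, 0.0001, -0.0008, 0],
  [0, 0, 0, 0.0004, 0.0002, -0.0015, 0],
  [0, 0, 0, 0.0006, 0.0003, -0.0022, 0],
  [0, 0, 0, 0.0006, 0.0003, -0.0022, 0],
  [0, 0, 0, 0.0006, 0.0003, -0.0022, 0],
])

```text
time: 11.2
tool_pos: [0.5126, -0.2395, 0.1253]
ee_rot: [2.636, -0.141, 1.61]
wrist_force: [-18.6, -0.7, 19.5]
width: 0.0255
finger_force: 30.1
```

```bash
python3 st.py; python3 look.py 6 >/dev/null; python3 res.py 6; python3 - <<'E'
import cv2,numpy as np
a=cv2.imread("pics/side6.png")[85:155,245:325];b=cv2.imread("pics/scene6.png")[130:210,130:210]
c=cv2.imread("pics/wrist6.png")[130:270,190:330]
f=lambda x:cv2.resize(x,(400,int(400*x.shape[0]/x.shape[1])),interpolation=cv2.INTER_CUBIC)[:350]
cv2.imwrite("pics/l6b.png",np.hstack([f(a),f(b)]))
E
```

```text
h 0.0014 lat [ 0.0008 -0.002   0.0001] F axial 25.9 toolxy [ 2.7 -7. ] T [ 1.97  0.66 -0.01] n [-0.479 -0.141  0.866]
side nipple obs-model [nan nan] 0 48
side grip obs-model [-1.1   0.82] 165 214
  px per 10mm along toolx,tooly: [[0.1, 1.5], [-3.1, -1.5]]
scene nipple obs-model [nan nan] 0 52
scene grip obs-model [0.5  0.71] 143 250
  px per 10mm along toolx,tooly: [[3.5, -0.2], [-1.5, 1.0]]res.py:10: RuntimeWarning: Mean of empty slice.
  ys,xs=np.nonzero(mask>.5);w=mask[ys,xs];return np.array([xs.mean(),ys.mean()]),len(xs)
  ret = ret.dtype.type(ret / rcount)
```

View pics/l6b.png

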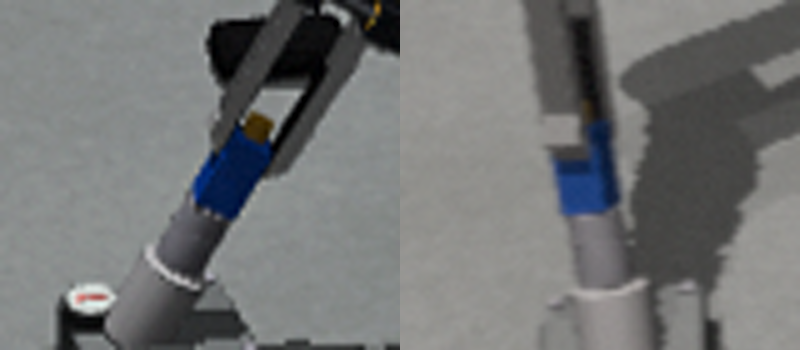

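The sleeve sits flush at the boss with no brass showing. The force rises stiffly (26 N), so the coupler is home, and it has not slipped in the jaws. Now I hold it.

>>> apply_moves([
  [0, 0, 0, 0, 0, 0, 0],
  [0, 0, 0, 0, 0, 0, 0],
  [0, 0, 0, 0, 0, 0, 0],
  [0, 0, 0, 0, 0, 0, 0],
  [0, 0, 0, 0, 0, 0, 0],
])

```text
time: 11.85
tool_pos: [0.5126, -0.2395, 0.1253]
ee_rot: [2.636, -0.141, 1.61]
wrist_force: [-18.6, -1.0, 18.8]
width: 0.026
finger_force: 30.1
```

>>> apply_moves([
  [0, 0, 0, 0, 0, 0, 0],
  [0, 0, 0, 0, 0, 0, 0],
  [0, 0, 0, 0, 0, 0, 0],
  [0, 0, 0, 0, 0, 0, 0],
  [0, 0, 0, 0, 0, 0, 0],
])

```text
time: 12.35
tool_pos: [0.5126, -0.2395, 0.1253]
ee_rot: [2.636, -0.141, 1.61]
wrist_force: [-18.4, -0.6, 17.8]
width: 0.0257
finger_force: 30.1
```

>>> apply_moves([
  [0, 0, 0, 0, 0, 0, 0],
  [0, 0, 0, 0, 0, 0, 0],
  [0, 0, 0, 0, 0, 0, 0],
  [0, 0, 0, 0, 0, 0, 0],
  [0, 0, 0, 0, 0, 0, 0],
])

```text
time: 12.85
tool_pos: [0.5126, -0.2395, 0.1253]
ee_rot: [2.636, -0.141, 1.61]
wrist_force: [-18.7, -0.6, 18.6]
width: 0.0259
finger_force: 30.1
```

>>> apply_moves([
  [0, 0, 0, 0, 0, 0, 0],
  [0, 0, 0, 0, 0, 0, 0],
  [0, 0, 0, 0, 0, 0, 0],
  [0, 0, 0, 0, 0, 0, 0],
  [0, 0, 0, 0, 0, 0, 0],
])

```text
time: 13.35
tool_pos: [0.5126, -0.2395, 0.1253]
ee_rot: [2.636, -0.141, 1.61]
wrist_force: [-18.3, 0.2, 18.4]
width: 0.0258
finger_force: 30.1
```

>>> apply_moves([
  [0, 0, 0, 0, 0, 0, 0],
  [0, 0, 0, 0, 0, 0, 0],
  [0, 0, 0, 0, 0, 0, 0],
  [0, 0, 0, 0, 0, 0, 0],
  [0, 0, 0, 0, 0, 0, 0],
])

```text
time: 13.85
tool_pos: [0.5125, -0.2395, 0.1253]
ee_rot: [2.636, -0.141, 1.61]
wrist_force: [-18.3, -0.8, 19.4]
width: 0.0256
finger_force: 30.1
```

```bash
python3 st.py; python3 look.py 7 >/dev/null; python3 res.py 7 2>/dev/null|grep grip
```

```text
h 0.0014 lat [ 0.0008 -0.0019  0.0001] F axial 25.7 toolxy [ 2.6 -6.7] T [1.94 0.71 0.01] n [-0.479 -0.142  0.866]
side grip obs-model [-1.08  0.78] 164 214
scene grip obs-model [0.37 0.88] 141 249
```

```bash
python3 -c "
from bench import *
print(close_job())"
```

```text
the job is handed in; nothing more can be done
None
```

I pressed the coupler onto the nipple until it hit a hard stop at about 26 N, held it there over 2.5 s, and handed the job in at about 14 s still gripping and pushing. I judged it fully home from the force and the camera views, because the valve pin's position can't be read directly.

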